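# Turn out the cup of pegs

### The arm

A 6-joint arm with a two-finger parallel gripper is mounted at the origin on a cart in front of the work surface, level with it; the furniture and walls round the work are solid. World frame = base frame: x ahead of the robot, y to its left, z up, the work surface at z = 0. Lengths are in m, angles in rad, forces in N, time in s.
With the tool pointing down it reaches from about 0.425 to 0.95 m from the base axis. Payload 3.5 kg.
Tool frame: the origin (TCP) lies on the centre line of the jaws, within the pads' length; the fingertips stand 11 mm ahead of it and the grasp point (between the pads) lies 8 mm behind it; y points along the fingers, x is the direction in which the jaws open and shut, and the axes are right-handed (so a half turn about y gives the same grasp; the last joint's range is limited). The gripper opens to 85 mm and grips with 20 to 120 N. Pads are 22 mm wide; open, the fingers measure 114 mm over their backs; the gripper's body (76 mm by 85 mm) begins 54 mm behind the grasp point. The pads swing forward as they close: fully open they stand 13 mm farther back than shut.
Start: joints at [-1.33, 0.286, 1.577, -0, 1.279, -0.15], TCP at [0.257, -0.624, 0.242] pointing down, gripper open.
Joint ranges: [-2.77, 2.77], [-0.9, 2.22], [0.21, 2.48], [-1.53, 4.67], [0.24, 2.81], [-2.84, 2.84]. Speed limits (rad/s): [2.79, 2.79, 3.14, 3.14, 3.14, 3.14].

### API

Orientations are given as a unit quaternion [x, y, z, w].
In Python, from plant import get_state, read_camera, sign_off gives the robot as it stands.
- The arm moves only by the shell command python3 -m inch 'ROWS' [FORCE]. ROWS is JSON, a list of rows, each an object of numbers: "ax", "ay", "az": the turn, a rotation vector about the tool's x, y, z in rad; "x", "y", "z": the shift along the tool's x, y, z in mm; "hand": the closure, from -1 (fully open) to 1 (shut). In form: [{"ax": .., "ay": .., "az": .., "x": .., "y": .., "z": .., "hand": ..}, ...]. A call has 1 to 5 rows; each row shifts and turns the commanded pose from where the row before left it, along the tool's axes as they then stand; what a row does not reach is not made up. A row lasts 1/12 s, in which the tool goes at most 41.7 mm and 7.16 degrees, less where a joint would pass 70% of its speed; a pose out of reach is approached as far as the arm can. A call with a gripper value outside its range is refused whole. The fingers move at their own pace and stop on an object; FORCE is the grip in N (left out, the last holds). Time passes only in rows, so rows that do not move let the fingers close. It gives the time, the measured TCP pose, the force and the opening at its end, in the units of the state.
- get_state(): the state, without advancing time (a new reading comes with each control period).
- read_camera(name): name is "scene" or "top" or "wrist"; returns a dict with "img" (480x640x3 uint8, red, green, blue), "fov_y" (degrees; the focal length in pixels is half the picture's height over the tangent of half this angle, whatever the lens; pixels are square), "cx", "cy" (the principal point, pixels), "T" (4x4, takes a point from camera to world coordinates); the wrist camera has in their place "T_tool_cam" (4x4, takes a point from camera to tool coordinates, whose origin is the TCP and whose axes are the tool frame's). Camera axes: x right, y down, z forward; pixel columns grow to the right and rows downward; lengths in m; the calibration is good to about 2 mm. A picture is of the moment at which its call begins: read the wrist's pose just before it. There is no depth.
- sign_off(): hands the job in, once; it reports no verdict.
The state is a dict: "time": time; "qpos": joint angles; "dq": joint speeds; "joint_efforts": joint torques, N m; "eef_pos": TCP position; "tcp_rot": TCP orientation; "contact_force": force on the tool from outside, world axes, zero at the start; "wrist_torque": the same for the moment, N m; "opening": opening from 0.0 (shut) to 1.0 (fully open).
Only numpy, scipy, OpenCV 4.12 (cv2) and the standard library are available. Lean on these libraries where they do the work, as an engineer would, in place of code of your own. Each camera call takes 0.05 s, during which the arm holds its last target. There are 200 camera calls.

### The job

Turn the metal cup of wooden pegs upside down on the middle of the rubber mat, so that it stands flat on its mouth with all five pegs under it, and let go. Then take it again and lift it straight up off the pegs, so that they are left in a heap on the mat (standing or fallen), and stand the empty cup mouth down on the bare bench off the mat. Leave the other things on the bench where they are.

Things in the scene. Friction and masses are not known exactly. Their poses are not given: they have to be found in the camera images.
- cup: plain aluminium cup, a cylinder 58 mm across and 90 mm tall, inside 53 mm across and 85 mm deep, one end open, 0.09 to 0.15 kg. Origin at the centre of the outside of its closed base; its z axis runs from base to mouth. At the start it lies level in the rest, axis 45 mm above the bench, mouth to the robot's left (within 0.4 rad of +y), with the pegs lying in it
- cup_mouth (a point): centre of the cup's mouth, in the plane of the rim, 90 mm from the base along the cup's axis
- mat: thin square dark rubber mat, 200 x 200 x 3 mm, fixed on the bench, 0.16 to 0.25 m left or right of the middle; origin at the centre of its underside, sides along x and y, z up
- rest: small fixed wooden rest for the cup, 76 mm long (x), 60 mm wide (y), with an 8 mm base board and two round rails along x of 12 mm diameter, 34 mm apart, tops 20 mm above the bench; it holds the cup only from below, so its sides are free above that. Origin at the centre of its underside, z up; the cup lies along its x axis, mouth to +x, sticking out 7 mm at each end
- dropper_bottle: brown dropper bottle standing upright near the middle line, 34 mm across, 102 mm tall; origin at the centre of its underside, z up
- marker: marker pen lying on the middle line, pointing away from the robot, 135 mm long, 16 mm thick; origin at the middle of its underside
- stopwatch: black stopwatch lying flat far left, 71 x 59 x 17 mm; origin at the centre of its underside
- indicator_box: flat yellow box lying far right, 46 x 72 x 14 mm; origin at the centre of its underside
- peg_0: wooden peg 1 of 5, all alike, 15 x 72 x 12 mm, 12 g, lying in the cup along its axis, loose; origin at the middle of one 15 mm wide side, long axis y. Slides out once the mouth dips some 35 to 50 degrees below level
- peg_1: wooden peg 2 of 5, all alike, 15 x 72 x 12 mm, 12 g, lying in the cup along its axis, loose; origin at the middle of one 15 mm wide side, long axis y. Slides out once the mouth dips some 35 to 50 degrees below level
- peg_2: wooden peg 3 of 5, all alike, 15 x 72 x 12 mm, 12 g, lying in the cup along its axis, loose; origin at the middle of one 15 mm wide side, long axis y. Slides out once the mouth dips some 35 to 50 degrees below level
- peg_3: wooden peg 4 of 5, all alike, 15 x 72 x 12 mm, 12 g, lying in the cup along its axis, loose; origin at the middle of one 15 mm wide side, long axis y. Slides out once the mouth dips some 35 to 50 degrees below level
- peg_4: wooden peg 5 of 5, all alike, 15 x 72 x 12 mm, 12 g, lying in the cup along its axis, loose; origin at the middle of one 15 mm wide side, long axis y. Slides out once the mouth dips some 35 to 50 degrees below level
Not all that is in view belongs to the job. What is shaped like the cup but yellow is not meant.

How it is judged:
On the way, in this order (a step that is already met when the one before it is completed fails the run):
1. the cup stands mouth down, flat on the middle of the mat, let go, with all five pegs under it (angle between cup's own z axis and vertical above 3.06 rad and height (world z) of cup_mouth below 0.009 m and horizontal distance between cup and mat below 0.05 m and contact force between the fingers and cup below 0.05 N and horizontal distance between each of peg_0, peg_1, peg_2, peg_3, peg_4 and cup below 0.032 m), for 0.3 s.
2. the cup has been lifted straight up off the pegs, still mouth down over the mat, and the pegs stay behind on the mat (angle between cup's own z axis and vertical above 2.85 rad and height (world z) of cup_mouth above 0.1 m and horizontal distance between cup and mat below 0.07 m and height (world z) of each of peg_0, peg_1, peg_2, peg_3, peg_4 below 0.07 m), for 0.1 s.
At the end, for the whole second after the job is handed in: The empty cup stands still, mouth down (within 4 degrees), rim on the bare bench, wholly off the mat; all five pegs rest on the mat, each with its middle on it. Before, it stood let go over all the pegs within 50 mm of the mat's centre and rose 100 mm mouth down within 70 mm of it (angle between cup's own z axis and vertical above 3.06 rad and height (world z) of cup_mouth below 0.006 m and (x of cup in the frame of mat above 0.129 m or x of cup in the frame of mat below -0.129 m or y of cup in the frame of mat above 0.129 m or y of cup in the frame of mat below -0.129 m) and linear speed of each of cup, peg_0, peg_1, peg_2, peg_3, peg_4 below 0.02 m/s and x of peg_0 in the frame of mat between -0.1 and 0.1 m and y of peg_0 in the frame of mat between -0.1 and 0.1 m and height (world z) of each of peg_0, peg_1, peg_2, peg_3, peg_4 below 0.07 m and x of peg_1 in the frame of mat between -0.1 and 0.1 m and y of peg_1 in the frame of mat between -0.1 and 0.1 m and x of peg_2 in the frame of mat between -0.1 and 0.1 m and y of peg_2 in the frame of mat between -0.1 and 0.1 m and x of peg_3 in the frame of mat between -0.1 and 0.1 m and y of peg_3 in the frame of mat between -0.1 and 0.1 m and x of peg_4 in the frame of mat between -0.1 and 0.1 m and y of peg_4 in the frame of mat between -0.1 and 0.1 m); the robot touches nothing.
It fails at once if the dropper bottle is shifted more than 30 mm (distance of dropper_bottle from where it was at the start of the episode above 0.03 m).
It fails at once if the marker is shifted more than 30 mm (distance of marker from where it was at the start of the episode above 0.03 m).
It fails at once if the stopwatch is shifted more than 30 mm (distance of stopwatch from where it was at the start of the episode above 0.03 m).
It fails at once if the indicator box is shifted more than 30 mm (distance of indicator_box from where it was at the start of the episode above 0.03 m).
It fails at once if the dropper bottle is knocked over (angle between dropper_bottle's own z axis and vertical above 0.6 rad).
It also fails if it takes over 70 s, if anything falls off the work surface, if the arm or the gripper's body presses on something with over 40 N, if the wrist force passes 120 N, or if a joint passes its speed limit or range.

## Working session

There is one attempt and no reset: what is moved stays moved. The work goes in short steps, Python scripts to look and compute and a shell command to move; the robot and the scene stay as the last step left them, time stands still between calls to the robot, and variables do not carry over. Pictures are saved under pics/ and viewed, about 8 in all and at most 12, crops included, and the job is handed in when it is done.

```bash
mkdir -p pics; ls; python3 - <<'E'
from plant import *
import cv2,json
print(get_state())
for n in("scene","top"):
    c=read_camera(n);cv2.imwrite(f"pics/{n}0.png",c["img"][:,:,::-1]);print(n,c["fov_y"],c["cx"],c["cy"],c["T"])
c=read_camera("wrist");print(c["T_tool_cam"],c["fov_y"])
E
```

```text
pics
{'time': 0.0, 'qpos': array([-1.32997606e+00,  2.87219461e-01,  1.57817941e+00,  2.11247777e-05,
        1.27857072e+00, -1.49999021e-01]), 'dq': array([-1.30600132e-04, -7.84106447e-04,  6.60753678e-04,  5.83245806e-04,
       -6.53993485e-05, -7.52677509e-04]), 'joint_efforts': array([ 2.17849898e-03, -4.05979514e+01, -2.92625248e+01, -9.05937213e-05,
        5.81651213e-03, -1.86434654e-06]), 'eef_pos': array([ 0.25702038, -0.62347619,  0.24090996]), 'tcp_rot': array([-0.58699476,  0.3940172 , -0.39278565,  0.58813861]), 'contact_force': array([-0.14117077,  0.84888664,  0.37231306]), 'wrist_torque': array([-0.00499408,  0.01929182, -0.00500893]), 'opening': 0.9996491314124849}
scene 54.55892409172575 318.3938787600662 245.3400423210524 [[-0.77862695 -0.35086602  0.52022409 -0.17027586]
 [-0.62747335  0.44085676 -0.64181189  0.90051037]
 [-0.00415432 -0.82615879 -0.56342204  0.8504374 ]
 [ 0.          0.          0.          1.        ]]
top 44.749198055580024 318.68214984137103 243.69490689042658 [[ 8.10161180e-04 -9.78507541e-01  2.06209448e-01  2.30331513e-01]
 [-9.99998615e-01 -4.92959007e-04  1.58962625e-03  3.21622204e-03]
 [-1.45380847e-03 -2.06210450e-01 -9.78506585e-01  1.69368373e+00]
 [ 0.00000000e+00  0.00000000e+00  0.00000000e+00  1.00000000e+00]]
[[ 9.99999662e-01  3.15285195e-04 -7.58980495e-04  6.65758965e-05]
 [ 8.18697977e-04 -3.01198346e-01  9.53561160e-01 -1.29479452e-01]
 [ 7.20400463e-05 -9.53561459e-01 -3.01198502e-01  7.82625124e-02]
 [ 0.00000000e+00  0.00000000e+00  0.00000000e+00  1.00000000e+00]] 62.8409462049559
```

View pics/scene0.png

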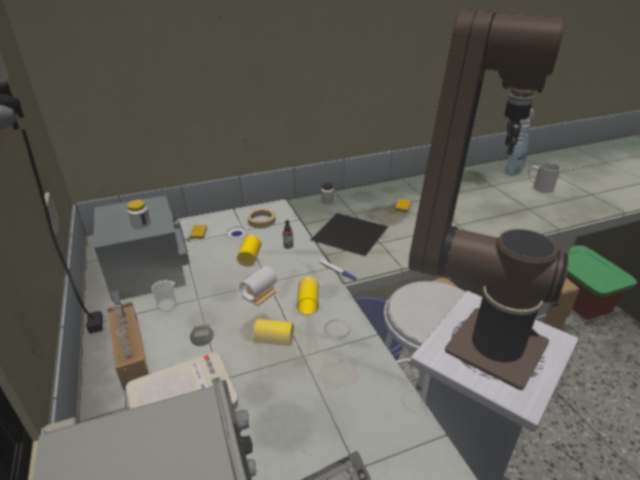

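View pics/top0.png

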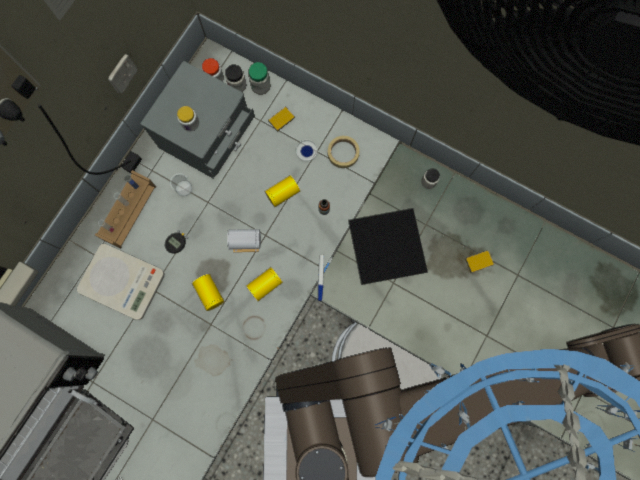

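The scene shows the aluminium cup at (258,282) in scene and (243,240) in top. The mat is at (388,246) top, the bottle at (324,206) and the marker at (321,277). Possible confusions in top are yellow cups at (283,190), (208,291) and (264,284), plus a beaker at (181,185). The only plain aluminium cup lying on a wooden rest is the one at (243,240).

```bash
cat > h.py <<'E'
import numpy as np,cv2
from plant import *
def cam(n):
    c=read_camera(n);return c
def ray(c,u,v,z):
    f=240/np.tan(np.radians(c["fov_y"]/2));T=c["T"]
    d=T[:3,:3]@np.array([(u-c["cx"])/f,(v-c["cy"])/f,1]);o=T[:3,3]
    return o+d*(z-o[2])/d[2]
def wristT(c):
    from scipy.spatial.transform import Rotation as R
    s=get_state();T=np.eye(4);T[:3,:3]=R.from_quat(s["tcp_rot"]).as_matrix();T[:3,3]=s["eef_pos"]
    return T@c["T_tool_cam"]
E
python3 - <<'E'
from h import *
c=cam("top");i=c["img"]
a=cv2.resize(i[215:275,200:290],None,fx=8,fy=8,interpolation=cv2.INTER_CUBIC)[:, :, ::-1]
s=cam("scene");j=s["img"]
b=cv2.resize(j[255:315,230:290],None,fx=8,fy=8,interpolation=cv2.INTER_CUBIC)[:, :, ::-1]
im=np.hstack([a,b]);im=cv2.resize(im,None,fx=.66,fy=.66);cv2.imwrite("pics/crop.png",im)
g=i.sum(2)
m=((g<120)&(np.add.outer(0*np.arange(480),np.arange(640))>335)).astype(np.uint8);m[:195]=0;m[300:]=0;m[:,440:]=0
n,l,st,ce=cv2.connectedComponentsWithStats(m);k=1+st[1:,4].argmax();print(st[k],ce[k])
r=cv2.minAreaRect(np.argwhere(l==k)[:,::-1].astype(np.float32));bx=cv2.boxPoints(r)
print("mat",[ray(c,*p,.003).round(3) for p in bx],ray(c,*r[0],.003).round(4))
for nm,p,z in[("bottle",(324,206),.1),("mk1",(322,255),.008),("mk2",(321,299),.008),("y1",(283,190),.03),("y2",(208,291),.03),("y3",(264,284),.03),("sw",(175,243),.01),("ib",(480,261),.01),("cupL",(228,240),.045),("cupR",(259,239),.045)]:print(nm,ray(c,*p,z).round(3))
E
```

```text
[ 350  209   77   75 4233] [387.35955587 246.06449327]
mat [array([ 0.659, -0.083,  0.003]), array([ 0.699, -0.28 ,  0.003]), array([ 0.504, -0.311,  0.003]), array([ 0.465, -0.119,  0.003])] [ 0.5807 -0.1979  0.003 ]
bottle [ 0.675 -0.009  0.1  ]
mk1 [ 0.552 -0.004  0.008]
mk2 [ 0.422 -0.001  0.008]
y1 [0.744 0.112 0.03 ]
y2 [0.442 0.323 0.03 ]
y3 [0.462 0.163 0.03 ]
sw [0.587 0.43  0.01 ]
ib [ 0.534 -0.467  0.01 ]
cupL [0.589 0.268 0.045]
cupR [0.592 0.179 0.045]
```

View pics/crop.png

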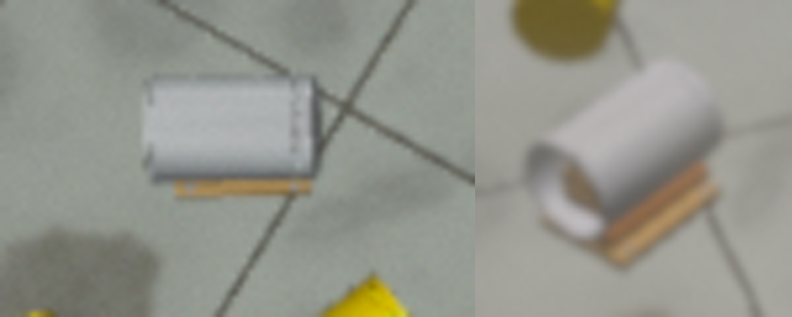

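```bash
cat >> h.py <<'E'
from scipy.spatial.transform import Rotation as R
def Rt(): return R.from_quat(get_state()["tcp_rot"])
def goal(a,z):  # tool y=a, tool z=z ; world
    a=np.array(a,float);a/=np.linalg.norm(a);z=np.array(z,float);z-=a*(z@a);z/=np.linalg.norm(z)
    return R.from_matrix(np.c_[np.cross(a,z),a,z])
def rel(pos,G):
    s=get_state();Rc=R.from_quat(s["tcp_rot"])
    print("pos",s["eef_pos"].round(4),"q",s["qpos"].round(2),"F",s["contact_force"].round(1),"open",round(s["opening"],3),"t",round(s["time"],2))
    print("tool axes y",Rc.as_matrix()[:,1].round(3),"x",Rc.as_matrix()[:,0].round(3))
    print("turn rv(tool)",(Rc.inv()*G).as_rotvec().round(3),"shift mm now",(Rc.inv().apply(np.array(pos)-s["eef_pos"])*1e3).round(1),"shift after turn",(G.inv().apply(np.array(pos)-s["eef_pos"])*1e3).round(1))
E
python3 - <<'E'
from h import *
print(Rt().as_matrix().round(3))
for z in((0,1,0),(0,-1,0)): rel([.59,.05,.3],goal((0,1,-1),z) ); rel([.59,.1,.3],goal((0,0,-1),z))
E
```

```text
[[ 0.381 -0.     0.925]
 [-0.925  0.001  0.381]
 [-0.001 -1.     0.   ]]
pos [ 0.2571 -0.6238  0.2416] q [-1.33  0.29  1.58 -0.    1.28 -0.15] F [-0.8 -0.6  0.4] open 1.001 t 0.25
tool axes y [-0.     0.001 -1.   ] x [ 0.381 -0.925 -0.001]
turn rv(tool) [ 0.689 -1.116  0.461] shift mm now [-496.2  -57.7  564.5] shift after turn [332.9 435.2 517.7]
pos [ 0.2571 -0.6238  0.2416] q [-1.33  0.29  1.58 -0.    1.28 -0.15] F [-0.8 -0.6  0.4] open 1.001 t 0.25
tool axes y [-0.     0.001 -1.   ] x [ 0.381 -0.925 -0.001]
turn rv(tool) [-1.00e-03 -1.18e+00 -1.00e-03] shift mm now [-542.5  -57.6  583.5] shift after turn [332.9 -58.4 723.8]
pos [ 0.2571 -0.6238  0.2416] q [-1.33  0.29  1.58 -0.    1.28 -0.15] F [-0.8 -0.6  0.4] open 1.001 t 0.25
tool axes y [-0.     0.001 -1.   ] x [ 0.381 -0.925 -0.001]
turn rv(tool) [-0.511  1.846  0.763] shift mm now [-496.2  -57.7  564.5] shift after turn [-332.9  435.2 -517.7]
pos [ 0.2571 -0.6238  0.2416] q [-1.33  0.29  1.58 -0.    1.28 -0.15] F [-0.8 -0.6  0.4] open 1.001 t 0.25
tool axes y [-0.     0.001 -1.   ] x [ 0.381 -0.925 -0.001]
turn rv(tool) [ 1.000e-03  1.962e+00 -1.000e-03] shift mm now [-542.5  -57.6  583.5] shift after turn [-332.9  -58.4 -723.8]
```

```bash
A='[{"x":-27,"y":-6,"z":31},{"x":-27,"y":-6,"z":31},{"x":-27,"y":-6,"z":31},{"x":-27,"y":-6,"z":31},{"x":-27,"y":-6,"z":31}]' ; unset A
python3 -m inch '[{"x":-27,"y":-6,"z":31},{"x":-27,"y":-6,"z":31},{"x":-27,"y":-6,"z":31},{"x":-27,"y":-6,"z":31},{"x":-27,"y":-6,"z":31}]'
python3 -m inch '[{"x":-27,"y":-6,"z":31},{"x":-27,"y":-6,"z":31},{"x":-27,"y":-6,"z":31},{"x":-27,"y":-6,"z":31},{"x":-27,"y":-6,"z":31}]'
python3 -m inch '[{"x":-27,"z":31},{"x":-27,"z":31},{"x":-27,"z":31},{"x":-27,"z":31},{"x":-27,"z":31}]'
python3 -m inch '[{"ay":-0.12},{"ay":-0.12},{"ay":-0.12},{"ay":-0.12},{"ay":-0.12}]'
python3 -m inch '[{"ay":-0.12},{"ay":-0.12},{"ay":-0.12},{"ay":-0.12},{"ay":-0.1}]'
python3 - <<'E'
from h import *
rel([.59,.08,.27],goal((0,1,-1),(0,1,0)))
E
```

```text
pos [ 0.2571 -0.6238  0.2416] q [-1.33  0.29  1.58 -0.    1.28 -0.15] F [-0.8 -0.6  0.4] open 1.001 t 0.25
tool axes y [-0.     0.001 -1.   ] x [ 0.381 -0.925 -0.001]
turn rv(tool) [ 0.689 -1.116  0.461] shift mm now [-523.9  -27.7  575.9] shift after turn [332.9 477.6 517.7]validation failed for argument at $[0]...
validation failed for argument at $[0]...
validation failed for argument at $[0]...
validation failed for argument at $[0]...
validation failed for argument at $[0]...
```

```bash
python3 -m inch '[{"ax":0,"ay":0,"az":0,"x":-27,"y":-6,"z":31,"hand":-1},{"ax":0,"ay":0,"az":0,"x":-27,"y":-6,"z":31,"hand":-1},{"ax":0,"ay":0,"az":0,"x":-27,"y":-6,"z":31,"hand":-1},{"ax":0,"ay":0,"az":0,"x":-27,"y":-6,"z":31,"hand":-1},{"ax":0,"ay":0,"az":0,"x":-27,"y":-6,"z":31,"hand":-1}]' && python3 -m inch '[{"ax":0,"ay":0,"az":0,"x":-27,"y":-6,"z":31,"hand":-1},{"ax":0,"ay":0,"az":0,"x":-27,"y":-6,"z":31,"hand":-1},{"ax":0,"ay":0,"az":0,"x":-27,"y":-6,"z":31,"hand":-1},{"ax":0,"ay":0,"az":0,"x":-27,"y":-6,"z":31,"hand":-1},{"ax":0,"ay":0,"az":0,"x":-27,"y":-6,"z":31,"hand":-1}]' && python3 -m inch '[{"ax":0,"ay":0,"az":0,"x":-27,"y":0,"z":31,"hand":-1},{"ax":0,"ay":0,"az":0,"x":-27,"y":0,"z":31,"hand":-1},{"ax":0,"ay":0,"az":0,"x":-27,"y":0,"z":31,"hand":-1},{"ax":0,"ay":0,"az":0,"x":-27,"y":0,"z":31,"hand":-1},{"ax":0,"ay":0,"az":0,"x":-27,"y":0,"z":31,"hand":-1}]' && python3 -m inch '[{"ax":0,"ay":-0.12,"az":0,"x":0,"y":0,"z":0,"hand":-1},{"ax":0,"ay":-0.12,"az":0,"x":0,"y":0,"z":0,"hand":-1},{"ax":0,"ay":-0.12,"az":0,"x":0,"y":0,"z":0,"hand":-1},{"ax":0,"ay":-0.12,"az":0,"x":0,"y":0,"z":0,"hand":-1},{"ax":0,"ay":-0.12,"az":0,"x":0,"y":0,"z":0,"hand":-1}]' && python3 -m inch '[{"ax":0,"ay":-0.12,"az":0,"x":0,"y":0,"z":0,"hand":-1},{"ax":0,"ay":-0.12,"az":0,"x":0,"y":0,"z":0,"hand":-1},{"ax":0,"ay":-0.12,"az":0,"x":0,"y":0,"z":0,"hand":-1},{"ax":0,"ay":-0.12,"az":0,"x":0,"y":0,"z":0,"hand":-1},{"ax":0,"ay":-0.1,"az":0,"x":0,"y":0,"z":0,"hand":-1}]'
python3 - <<'E'
from h import *
rel([.59,.08,.27],goal((0,1,-1),(0,1,0)))
E
```

```text
time: 0.67
eef_pos: [0.3494, -0.4384, 0.2724]
tcp_rot: [-0.587, 0.394, -0.394, 0.588]
contact_force: [0.8, 0.5, -0.3]
opening: 1.003
time: 1.08
eef_pos: [0.4413, -0.2544, 0.3028]
tcp_rot: [0.588, -0.393, 0.394, -0.587]
contact_force: [0.4, 0.2, -0.2]
opening: 1.0
time: 1.5
eef_pos: [0.5333, -0.0704, 0.3026]
tcp_rot: [-0.588, 0.393, -0.394, 0.588]
contact_force: [0.6, -0.2, -0.0]
opening: 0.999
time: 1.92
eef_pos: [0.5328, -0.0721, 0.3022]
tcp_rot: [0.678, -0.2, 0.2, -0.678]
contact_force: [0.4, -0.0, 0.2]
opening: 1.003
time: 2.33
eef_pos: [0.5327, -0.0724, 0.3022]
tcp_rot: [-0.707, -0.002, 0.002, 0.707]
contact_force: [0.5, -1.1, -0.0]
opening: 0.998
pos [ 0.5327 -0.0724  0.3022] q [-0.32 -0.06  1.85 -0.    1.36 -0.33] F [ 0.5 -1.1 -0. ] open 0.998 t 2.33
tool axes y [-0.  0. -1.] x [ 1.     0.006 -0.   ]
turn rv(tool) [ 0.785  0.005 -0.002] shift mm now [ 58.2  32.2 152.1] shift after turn [ 57.3 130.6  85. ]
```

```bash
python3 -m inch '[{"ax":0,"ay":0,"az":0,"x":15,"y":5,"z":38,"hand":-1},{"ax":0,"ay":0,"az":0,"x":15,"y":5,"z":38,"hand":-1},{"ax":0,"ay":0,"az":0,"x":14,"y":5,"z":38,"hand":-1},{"ax":0,"ay":0,"az":0,"x":14,"y":5,"z":38,"hand":-1},{"ax":0.1,"ay":0,"az":0,"x":0,"y":0,"z":0,"hand":-1}]' && python3 -m inch '[{"ax":0.115,"ay":0,"az":0,"x":0,"y":0,"z":0,"hand":-1},{"ax":0.115,"ay":0,"az":0,"x":0,"y":0,"z":0,"hand":-1},{"ax":0.115,"ay":0,"az":0,"x":0,"y":0,"z":0,"hand":-1},{"ax":0.115,"ay":0,"az":0,"x":0,"y":0,"z":0,"hand":-1},{"ax":0.115,"ay":0,"az":0,"x":0,"y":0,"z":0,"hand":-1}]' && python3 -m inch '[{"ax":0.11,"ay":0,"az":0,"x":0,"y":0,"z":0,"hand":-1},{"ax":0,"ay":0,"az":0,"x":0,"y":0,"z":0,"hand":-1}]'
python3 - <<'E'
from h import *
rel([.59,.129+.006,.125-.006],goal((0,1,-1),(0,1,0)))
c=cam("wrist");cv2.imwrite("pics/w1.png",c["img"][:,:,::-1])
E
```

```text
time: 2.75
eef_pos: [0.5907, 0.0903, 0.281]
tcp_rot: [-0.669, -0.004, 0.005, 0.744]
contact_force: [-1.0, -1.5, -0.4]
opening: 0.998
time: 3.17
eef_pos: [0.5912, 0.0794, 0.2833]
tcp_rot: [-0.431, -0.001, -0.001, 0.902]
contact_force: [0.1, -0.6, -0.6]
opening: 1.003
time: 3.33
eef_pos: [0.59, 0.0775, 0.279]
tcp_rot: [-0.382, 0.003, -0.001, 0.924]
contact_force: [-0.9, -0.0, -1.0]
opening: 1.002
pos [0.59   0.0775 0.279 ] q [-0.32  0.15  1.8   0.74  1.52 -0.48] F [-0.9 -0.  -1. ] open 1.002 t 3.33
tool axes y [-0.002  0.709 -0.706] x [ 1.    -0.004 -0.006]
turn rv(tool) [-0.002 -0.007 -0.002] shift mm now [  0.7 153.6 -72.8] shift after turn [ -0.  153.8 -72.5]
```

View pics/w1.png

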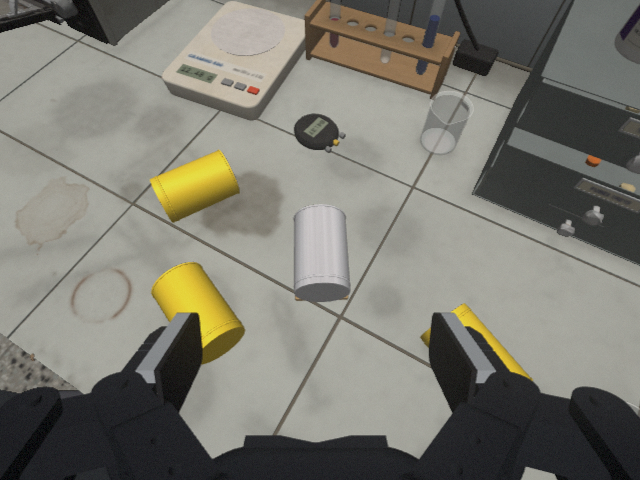

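The wrist view shows the aluminium cup from its base end at (322,285), with its mouth end away at (320,206). Its axis lies almost along the image columns.

```bash
python3 - <<'E'
from h import *
c=cam("wrist");c["T"]=wristT(c)
g=cv2.cvtColor(c["img"],cv2.COLOR_RGB2HSV)
for v in (220,235,250,265,275):
    r=c["img"][v].astype(int);d=np.abs(np.diff(r.sum(1)));L=285+d[285:310].argmax();Rr=335+d[335:362].argmax()
    print(v,L,Rr,ray(c,(L+Rr)/2+.5,v,.045).round(4))
for u,v,z in((321,206,.074),(322,278,.074),(323,300,.016)):print(ray(c,u,v,z).round(4))
E
```

```text
220 292 345 [0.5957 0.2665 0.045 ]
235 293 346 [0.5967 0.2473 0.045 ]
250 293 347 [0.5971 0.2288 0.045 ]
265 293 348 [0.5975 0.2111 0.045 ]
275 293 361 [0.6042 0.1996 0.045 ]
[0.5976 0.2666 0.074 ]
[0.598  0.1844 0.074 ]
[0.5997 0.1822 0.016 ]
```

```bash
python3 -m inch '[{"ax":0,"ay":0,"az":0,"x":2,"y":30,"z":-24,"hand":-1},{"ax":0,"ay":0,"az":0,"x":2,"y":30,"z":-24,"hand":-1},{"ax":0,"ay":0,"az":0,"x":2,"y":30,"z":-24,"hand":-1},{"ax":0,"ay":0,"az":0,"x":0,"y":30,"z":0,"hand":-1},{"ax":0,"ay":0,"az":0,"x":0,"y":30,"z":0,"hand":-1}]' && python3 -m inch '[{"ax":0,"ay":0,"az":0,"x":0,"y":20,"z":0,"hand":-1},{"ax":0,"ay":0,"az":0,"x":0,"y":0,"z":0,"hand":-1}]'
python3 - <<'E'
from h import *
rel([.596,.217,.039],goal((0,1,-1),(0,1,0)))
c=cam("wrist");cv2.imwrite("pics/w2.png",c["img"][:,:,::-1])
E
```

```text
time: 3.85
eef_pos: [0.5969, 0.1356, 0.1242]
tcp_rot: [-0.384, -0.0, 0.0, 0.923]
contact_force: [1.3, -0.1, -0.4]
opening: 1.002
time: 4.02
eef_pos: [0.5942, 0.1522, 0.1084]
tcp_rot: [-0.383, 0.001, 0.003, 0.924]
contact_force: [-0.5, 0.5, 0.3]
opening: 0.999
pos [0.5942 0.1522 0.1084] q [-0.2   0.36  1.89  0.82  1.23 -0.63] F [-0.5  0.5  0.3] open 0.999 t 4.02
tool axes y [-0.008  0.706 -0.708] x [ 1.     0.005 -0.005]
turn rv(tool) [ 0.001  0.    -0.008] shift mm now [ 2.5 94.9 -3.1] shift after turn [ 1.8 94.9 -3.3]
```

View pics/w2.png

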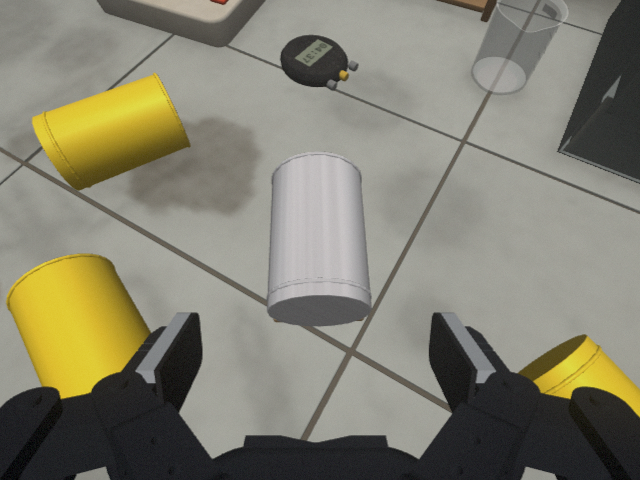

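The cup is centred between the open fingers: cup u≈319, fingers at 165 and 470. The yellow cups are clear of the path.

```bash
python3 -m inch '[{"ax":0,"ay":0,"az":0,"x":2,"y":35,"z":-3,"hand":-1},{"ax":0,"ay":0,"az":0,"x":0,"y":35,"z":0,"hand":-1},{"ax":0,"ay":0,"az":0,"x":0,"y":25,"z":0,"hand":-1},{"ax":0,"ay":0,"az":0,"x":0,"y":0,"z":0,"hand":-1}]' && python3 -m inch '[{"ax":0,"ay":0,"az":0,"x":0,"y":0,"z":0,"hand":1},{"ax":0,"ay":0,"az":0,"x":0,"y":0,"z":0,"hand":1},{"ax":0,"ay":0,"az":0,"x":0,"y":0,"z":0,"hand":1},{"ax":0,"ay":0,"az":0,"x":0,"y":0,"z":0,"hand":1},{"ax":0,"ay":0,"az":0,"x":0,"y":0,"z":0,"hand":1}]' 70 && python3 -m inch '[{"ax":0,"ay":0,"az":0,"x":0,"y":0,"z":0,"hand":1},{"ax":0,"ay":0,"az":0,"x":0,"y":0,"z":0,"hand":1},{"ax":0,"ay":0,"az":0,"x":0,"y":0,"z":0,"hand":1}]' 70
python3 - <<'E'
from h import *
rel([.596,.217,.039],goal((0,1,-1),(0,1,0)))
E
```

```text
time: 4.4
eef_pos: [0.597, 0.216, 0.0401]
tcp_rot: [-0.383, 0.001, 0.003, 0.924]
contact_force: [-0.9, -0.3, -0.4]
opening: 1.004
time: 4.82
eef_pos: [0.5952, 0.2128, 0.0447]
tcp_rot: [-0.381, 0.001, 0.006, 0.924]
contact_force: [-14.4, -8.5, 10.8]
opening: 0.659
time: 5.07
eef_pos: [0.5953, 0.2128, 0.0447]
tcp_rot: [-0.381, 0.001, 0.006, 0.924]
contact_force: [-15.3, -6.8, 10.5]
opening: 0.664
pos [0.5953 0.2128 0.0447] q [-0.1   0.48  1.88  0.91  1.11 -0.67] F [-15.3  -6.8  10.5] open 0.664 t 5.07
tool axes y [-0.012  0.709 -0.705] x [ 1.     0.011 -0.006]
turn rv(tool) [-0.003  0.004 -0.012] shift mm now [ 0.8  7.  -1.1] shift after turn [ 0.7  7.  -1. ]
```

```bash
python3 -m inch '[{"ax":0,"ay":0,"az":0,"x":0,"y":-10,"z":10,"hand":1},{"ax":0,"ay":0,"az":0,"x":0,"y":-20,"z":20,"hand":1},{"ax":0,"ay":0,"az":0,"x":0,"y":-25,"z":25,"hand":1},{"ax":0,"ay":0,"az":0,"x":0,"y":-25,"z":25,"hand":1},{"ax":0,"ay":0,"az":0,"x":0,"y":-20,"z":20,"hand":1}]' && python3 -m inch '[{"ax":0,"ay":0,"az":0,"x":0,"y":-10,"z":10,"hand":1},{"ax":0,"ay":0,"az":0,"x":0,"y":0,"z":0,"hand":1},{"ax":0,"ay":0,"az":0,"x":0,"y":0,"z":0,"hand":1}]'
python3 - <<'E'
from h import *
rel([.58,-.15,.2],goal((0,1,-1),(0,1,0)))
c=cam("wrist");a=c["img"];b=cam("scene")["img"][150:390,120:440]
cv2.imwrite("pics/w3.png",np.hstack([cv2.resize(a,(400,300)),cv2.resize(b,(400,300))])[:,:,::-1])
E
```

```text
time: 5.48
eef_pos: [0.6008, 0.2123, 0.1886]
tcp_rot: [-0.384, -0.003, -0.002, 0.923]
contact_force: [0.3, -0.9, -1.8]
opening: 0.66
time: 5.73
eef_pos: [0.5994, 0.2129, 0.1983]
tcp_rot: [-0.384, -0.001, -0.001, 0.923]
contact_force: [-0.2, 0.1, -2.3]
opening: 0.666
pos [0.5994 0.2129 0.1983] q [-0.09  0.24  1.85  0.83  1.27 -0.45] F [-0.2  0.1 -2.3] open 0.666 t 5.73
tool axes y [ 0.003  0.706 -0.709] x [ 1.    -0.001  0.003]
turn rv(tool) [0.002 0.002 0.003] shift mm now [ -19.1 -257.3 -255.9] shift after turn [ -19.4 -257.8 -255.4]
```

View pics/w3.png

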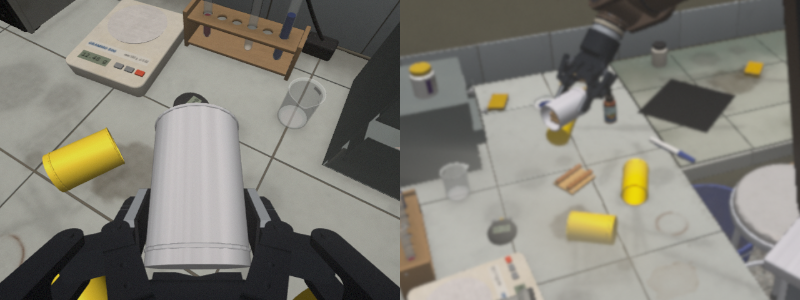

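The cup is held level with the pegs still in it: mouth at (200,105) in the left picture and pegs visible at (545,115) in the scene view. I carry it to the mat with a gentle ramp, then dip it 30°.

```bash
python3 -m inch '[{"ax":0,"ay":0,"az":0,"x":0,"y":-7,"z":-7,"hand":1},{"ax":0,"ay":0,"az":0,"x":0,"y":-14,"z":-14,"hand":1},{"ax":0,"ay":0,"az":0,"x":-2,"y":-21,"z":-21,"hand":1},{"ax":0,"ay":0,"az":0,"x":-2,"y":-25,"z":-25,"hand":1},{"ax":0,"ay":0,"az":0,"x":-2,"y":-25,"z":-25,"hand":1}]' && python3 -m inch '[{"ax":0,"ay":0,"az":0,"x":-2,"y":-25,"z":-25,"hand":1},{"ax":0,"ay":0,"az":0,"x":-2,"y":-25,"z":-25,"hand":1},{"ax":0,"ay":0,"az":0,"x":-2,"y":-25,"z":-25,"hand":1},{"ax":0,"ay":0,"az":0,"x":-2,"y":-25,"z":-25,"hand":1},{"ax":0,"ay":0,"az":0,"x":-2,"y":-25,"z":-25,"hand":1}]' && python3 -m inch '[{"ax":0,"ay":0,"az":0,"x":-2,"y":-25,"z":-25,"hand":1},{"ax":0,"ay":0,"az":0,"x":0,"y":-25,"z":-25,"hand":1},{"ax":0,"ay":0,"az":0,"x":0,"y":-25,"z":-25,"hand":1},{"ax":0,"ay":0,"az":0,"x":0,"y":-21,"z":-21,"hand":1},{"ax":0,"ay":0,"az":0,"x":0,"y":-14,"z":-14,"hand":1}]' && python3 -m inch '[{"ax":0,"ay":0,"az":0,"x":0,"y":-7,"z":-7,"hand":1},{"ax":0,"ay":0,"az":0,"x":0,"y":0,"z":0,"hand":1},{"ax":0,"ay":0,"az":0,"x":0,"y":0,"z":0,"hand":1}]'
python3 - <<'E'
from h import *
rel([.581,-.263,.09],goal((0,np.sin(.2618),-np.cos(.2618)),(0,1,0)))
E
```

```text
time: 6.25
eef_pos: [0.5915, 0.0825, 0.1952]
tcp_rot: [-0.383, 0.002, 0.001, 0.924]
contact_force: [0.8, -1.1, -2.0]
opening: 0.666
time: 6.67
eef_pos: [0.5816, -0.0951, 0.1954]
tcp_rot: [-0.382, 0.002, 0.0, 0.924]
contact_force: [0.7, 0.6, -2.1]
opening: 0.664
time: 7.08
eef_pos: [0.5797, -0.2521, 0.195]
tcp_rot: [-0.382, 0.002, -0.001, 0.924]
contact_force: [0.4, 0.7, -1.7]
opening: 0.663
time: 7.33
eef_pos: [0.5804, -0.2582, 0.1962]
tcp_rot: [-0.382, 0.001, 0.0, 0.924]
contact_force: [0.3, 0.6, -2.0]
opening: 0.662
pos [ 0.5804 -0.2582  0.1962] q [-0.77  0.49  1.53  0.54  1.71 -0.86] F [ 0.3  0.6 -2. ] open 0.662 t 7.33
tool axes y [-0.001  0.708 -0.706] x [ 1.    -0.001 -0.002]
turn rv(tool) [-0.526 -0.001 -0.001] shift mm now [  0.8  71.5 -78.7] shift after turn [  0.6 101.3 -32.2]
```

Weight is unchanged. I dip 30°, go down to near the mat and look.

```bash
python3 -m inch '[{"ax":-0.105,"ay":0,"az":0,"x":0,"y":0,"z":0,"hand":1},{"ax":-0.105,"ay":0,"az":0,"x":0,"y":0,"z":0,"hand":1},{"ax":-0.105,"ay":0,"az":0,"x":0,"y":0,"z":0,"hand":1},{"ax":-0.105,"ay":0,"az":0,"x":0,"y":0,"z":0,"hand":1},{"ax":-0.1,"ay":0,"az":0,"x":0,"y":0,"z":0,"hand":1}]' && python3 -m inch '[{"ax":0,"ay":0,"az":0,"x":0,"y":20,"z":-6,"hand":1},{"ax":0,"ay":0,"az":0,"x":0,"y":30,"z":-10,"hand":1},{"ax":0,"ay":0,"az":0,"x":0,"y":30,"z":-10,"hand":1},{"ax":0,"ay":0,"az":0,"x":0,"y":20,"z":-6,"hand":1},{"ax":0,"ay":0,"az":0,"x":0,"y":0,"z":0,"hand":1}]' && python3 -m inch '[{"ax":0,"ay":0,"az":0,"x":0,"y":0,"z":0,"hand":1}]'
python3 - <<'E'
from h import *
rel([.581,-.263,.059],goal((0,np.sin(.2618),-np.cos(.2618)),(0,1,0)))
a=cam("wrist")["img"];b=cam("scene")["img"][180:300,260:420]
cv2.imwrite("pics/w4.png",np.hstack([cv2.resize(a,(400,300)),cv2.resize(b,(400,300),interpolation=cv2.INTER_CUBIC)])[:,:,::-1])
E
```

```text
time: 7.75
eef_pos: [0.5808, -0.2564, 0.198]
tcp_rot: [-0.609, -0.001, 0.001, 0.793]
contact_force: [-0.3, -0.1, -1.2]
opening: 0.664
time: 8.17
eef_pos: [0.5772, -0.2584, 0.0863]
tcp_rot: [-0.604, 0.003, 0.004, 0.797]
contact_force: [-1.5, 1.9, -2.3]
opening: 0.663
time: 8.25
eef_pos: [0.5798, -0.2606, 0.0912]
tcp_rot: [-0.606, 0.001, 0.002, 0.795]
contact_force: [-0.1, 0.7, -1.7]
opening: 0.664
pos [ 0.5798 -0.2606  0.0912] q [-0.66  0.43  1.71  0.23  1.19 -0.77] F [-0.1  0.7 -1.7] open 0.664 t 8.25
tool axes y [-0.004  0.266 -0.964] x [ 1.     0.002 -0.004]
turn rv(tool) [-0.007  0.001 -0.004] shift mm now [  1.3  30.3 -10.9] shift after turn [  1.2  30.4 -10.7]
```

View pics/w4.png

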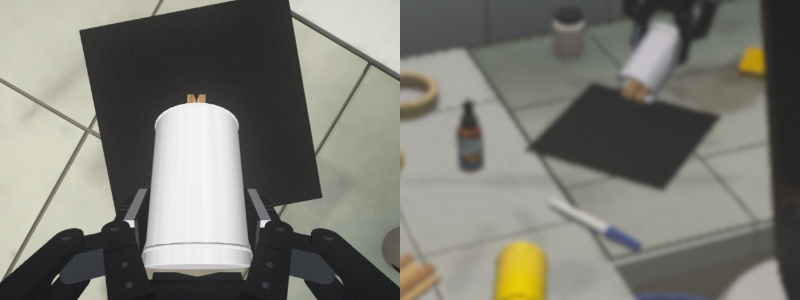

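The pegs have slid about 10 mm and their tips show past the mouth at (197,98) and (635,92). All are still held. I bring the rim to about 8 mm above the mat and pivot about its lower edge, so the mat pushes them back in.

```bash
python3 -m inch '[{"ax":0,"ay":0,"az":0,"x":0.5,"y":12,"z":-4,"hand":1},{"ax":0,"ay":0,"az":0,"x":0.5,"y":12,"z":-5,"hand":1},{"ax":0,"ay":0,"az":0,"x":0,"y":0,"z":0,"hand":1}]' && python3 -m inch '[{"ax":-0.12,"ay":0,"az":0,"x":0,"y":-2,"z":7.5,"hand":1},{"ax":-0.12,"ay":0,"az":0,"x":0,"y":-2,"z":7.5,"hand":1},{"ax":-0.12,"ay":0,"az":0,"x":0,"y":-2,"z":7.5,"hand":1},{"ax":-0.12,"ay":0,"az":0,"x":0,"y":-2,"z":7.5,"hand":1},{"ax":-0.12,"ay":0,"az":0,"x":0,"y":-2,"z":7.5,"hand":1}]'
python3 - <<'E'
from h import *
rel([.581,-.198,.061],goal((0,-1,-1),(0,1,0)))
a=cam("wrist")["img"];b=cam("scene")["img"][180:300,260:420]
cv2.imwrite("pics/w5.png",np.hstack([cv2.resize(a,(400,300)),cv2.resize(b,(400,300),interpolation=cv2.INTER_CUBIC)])[:,:,::-1])
E
```

```text
time: 8.6
eef_pos: [0.5806, -0.265, 0.0647]
tcp_rot: [-0.607, 0.001, 0.001, 0.795]
contact_force: [-0.8, 0.1, -2.9]
opening: 0.661
time: 9.02
eef_pos: [0.5825, -0.229, 0.0795]
tcp_rot: [0.817, 0.001, 0.002, -0.577]
contact_force: [-0.3, -0.3, -1.2]
opening: 0.663
pos [ 0.5825 -0.229   0.0795] q [-0.42  0.33  1.88 -0.42  0.84 -0.15] F [-0.3 -0.3 -1.2] open 0.663 t 9.02
tool axes y [ 0.003 -0.334 -0.942] x [ 1.    -0.001  0.003]
turn rv(tool) [-0.445 -0.002  0.002] shift mm now [-1.6  7.1 35.4] shift after turn [-1.5 -8.8 35. ]
```

View pics/w5.png

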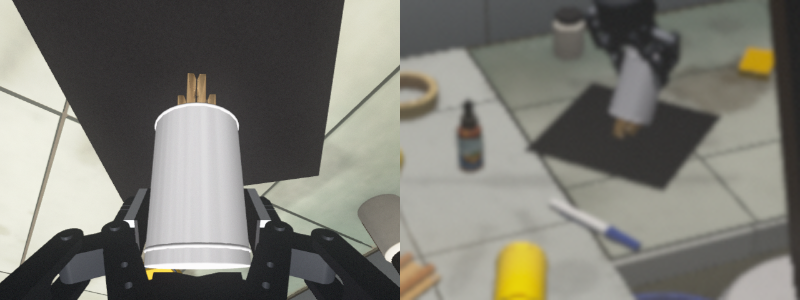

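The pegs stand on the mat and protrude about 25 mm, all inside the mouth's outline: tips at (197,80) left, (625,130) right. The dip is now 64°. I finish the turn while lowering.

```bash
python3 -m inch '[{"ax":-0.111,"ay":0,"az":0,"x":-0.5,"y":0,"z":8,"hand":1},{"ax":-0.111,"ay":0,"az":0,"x":-0.5,"y":0,"z":8,"hand":1},{"ax":-0.111,"ay":0,"az":0,"x":0,"y":0,"z":8,"hand":1},{"ax":-0.111,"ay":0,"az":0,"x":0,"y":0,"z":8,"hand":1},{"ax":0,"ay":0,"az":0,"x":0,"y":0,"z":0,"hand":1}]' && python3 -m inch '[{"ax":0,"ay":0,"az":0,"x":0,"y":0,"z":0,"hand":1}]'
python3 - <<'E'
from h import *
rel([.581,-.198,.061],goal((0,-1,-1),(0,1,0)))
a=cam("wrist")["img"];b=cam("scene")["img"][180:300,260:420]
cv2.imwrite("pics/w6.png",np.hstack([cv2.resize(a,(400,300)),cv2.resize(b,(400,300),interpolation=cv2.INTER_CUBIC)])[:,:,::-1])
E
```

```text
time: 9.53
eef_pos: [0.5804, -0.1987, 0.0604]
tcp_rot: [0.923, 0.001, -0.002, -0.385]
contact_force: [-0.0, -0.2, -1.3]
opening: 0.663
time: 9.62
eef_pos: [0.5808, -0.2005, 0.0618]
tcp_rot: [0.922, -0.0, -0.001, -0.387]
contact_force: [1.2, 0.4, -0.8]
opening: 0.661
pos [ 0.5808 -0.2005  0.0618] q [-0.23  0.41  1.93 -1.04  0.91  0.49] F [ 1.2  0.4 -0.8] open 0.661 t 9.62
tool axes y [-0.002 -0.7   -0.714] x [ 1.     0.    -0.003]
turn rv(tool) [-0.009  0.002 -0.002] shift mm now [ 0.3 -1.2  2.3] shift after turn [ 0.2 -1.2  2.3]
```

View pics/w6.png

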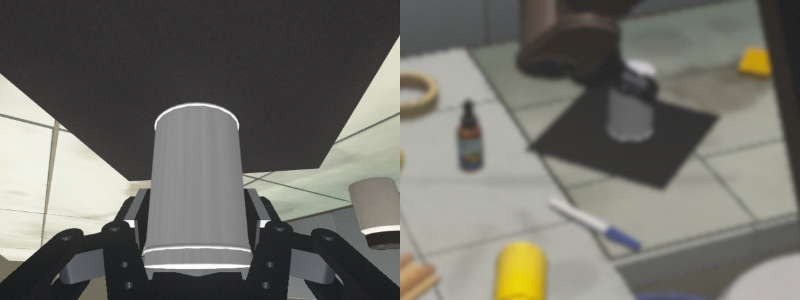

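The cup is upright on its mouth just above the mat, with no pegs outside. I lower until it touches.

```bash
python3 -m inch '[{"ax":-0.009,"ay":0,"az":0,"x":0,"y":1,"z":1,"hand":1},{"ax":0,"ay":0,"az":0,"x":0,"y":0,"z":0,"hand":1},{"ax":0,"ay":0,"az":0,"x":0,"y":0,"z":0,"hand":1}]'; python3 -m inch '[{"ax":0,"ay":0,"az":0,"x":0,"y":1,"z":1,"hand":1},{"ax":0,"ay":0,"az":0,"x":0,"y":0,"z":0,"hand":1},{"ax":0,"ay":0,"az":0,"x":0,"y":0,"z":0,"hand":1}]'
```

```text
time: 9.97
eef_pos: [0.5806, -0.202, 0.0615]
tcp_rot: [0.924, -0.001, 0.0, -0.382]
contact_force: [-0.0, -0.4, -0.5]
opening: 0.665
time: 10.22
eef_pos: [0.5809, -0.2014, 0.0602]
tcp_rot: [0.924, -0.0, 0.0, -0.381]
contact_force: [-0.5, -0.5, 0.3]
opening: 0.658
```

```bash
python3 -m inch '[{"ax":0,"ay":0,"az":0,"x":0,"y":0.7,"z":0.7,"hand":1},{"ax":0,"ay":0,"az":0,"x":0,"y":0,"z":0,"hand":1},{"ax":0,"ay":0,"az":0,"x":0,"y":0,"z":0,"hand":1}]'; python3 -m inch '[{"ax":0,"ay":0,"az":0,"x":0,"y":0.7,"z":0.7,"hand":1},{"ax":0,"ay":0,"az":0,"x":0,"y":0,"z":0,"hand":1},{"ax":0,"ay":0,"az":0,"x":0,"y":0,"z":0,"hand":1}]'
```

```text
time: 10.47
eef_pos: [0.5809, -0.2015, 0.0601]
tcp_rot: [0.925, -0.0, 0.0, -0.38]
contact_force: [-4.1, 0.3, 6.2]
opening: 0.662
time: 10.72
eef_pos: [0.5809, -0.2016, 0.0601]
tcp_rot: [0.925, -0.001, 0.0, -0.38]
contact_force: [-5.0, 3.0, 9.3]
opening: 0.667
```

```bash
python3 -m inch '[{"ax":0,"ay":0,"az":0,"x":0,"y":-0.7,"z":-0.7,"hand":1},{"ax":0,"ay":0,"az":0,"x":0,"y":0,"z":0,"hand":-1},{"ax":0,"ay":0,"az":0,"x":0,"y":0,"z":0,"hand":-1},{"ax":0,"ay":0,"az":0,"x":0,"y":0,"z":0,"hand":-1},{"ax":0,"ay":0,"az":0,"x":0,"y":0,"z":0,"hand":-1}]' && python3 -m inch '[{"ax":0,"ay":0,"az":0,"x":0,"y":0,"z":0,"hand":-1},{"ax":0,"ay":0,"az":0,"x":0,"y":0,"z":0,"hand":-1},{"ax":0,"ay":0,"az":0,"x":0,"y":0,"z":0,"hand":-1},{"ax":0,"ay":0,"az":0,"x":0,"y":0,"z":0,"hand":-1},{"ax":0,"ay":0,"az":0,"x":0,"y":0,"z":0,"hand":-1}]' && python3 -m inch '[{"ax":0,"ay":0,"az":0,"x":0,"y":0,"z":0,"hand":-1},{"ax":0,"ay":0,"az":0,"x":0,"y":0,"z":0,"hand":-1},{"ax":0,"ay":0,"az":0,"x":0,"y":0,"z":0,"hand":-1},{"ax":0,"ay":0,"az":0,"x":0,"y":0,"z":0,"hand":-1}]'
python3 - <<'E'
from h import *
rel([.581,-.198,.061],goal((0,-1,-1),(0,1,0)))
a=cam("wrist")["img"];b=cam("scene")["img"][180:300,260:420]
cv2.imwrite("pics/w7.png",np.hstack([cv2.resize(a,(400,300)),cv2.resize(b,(400,300),interpolation=cv2.INTER_CUBIC)])[:,:,::-1])
E
```

```text
time: 11.13
eef_pos: [0.5807, -0.2009, 0.0583]
tcp_rot: [0.924, 0.0, -0.0, -0.382]
contact_force: [0.2, -0.0, 0.8]
opening: 0.996
time: 11.55
eef_pos: [0.5808, -0.201, 0.0588]
tcp_rot: [0.924, 0.0, -0.0, -0.382]
contact_force: [0.1, 0.3, 0.4]
opening: 0.997
time: 11.88
eef_pos: [0.5808, -0.2011, 0.0589]
tcp_rot: [0.924, 0.0, 0.0, -0.381]
contact_force: [-0.1, 1.2, -0.2]
opening: 1.0
pos [ 0.5808 -0.2011  0.0589] q [-0.23  0.42  1.93 -1.06  0.91  0.51] F [-0.1  1.2 -0.2] open 1.0 t 11.88
tool axes y [ 0.    -0.709 -0.705] x [1. 0. 0.]
turn rv(tool) [ 0.003 -0.     0.   ] shift mm now [ 0.2 -3.7  0.7] shift after turn [ 0.2 -3.6  0.7]
```

View pics/w7.png

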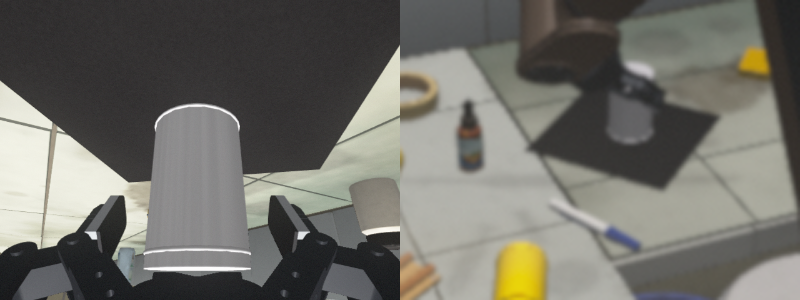

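The cup stands flat and alone on the mat: base (197,262), rim (197,108), fingers clear on both sides. I regrip and lift straight up.

```bash
python3 -m inch '[{"ax":0,"ay":0,"az":0,"x":0,"y":0,"z":0,"hand":1},{"ax":0,"ay":0,"az":0,"x":0,"y":0,"z":0,"hand":1},{"ax":0,"ay":0,"az":0,"x":0,"y":0,"z":0,"hand":1},{"ax":0,"ay":0,"az":0,"x":0,"y":0,"z":0,"hand":1},{"ax":0,"ay":0,"az":0,"x":0,"y":0,"z":0,"hand":1}]' 45 && python3 -m inch '[{"ax":0,"ay":0,"az":0,"x":0,"y":0,"z":0,"hand":1},{"ax":0,"ay":0,"az":0,"x":0,"y":0,"z":0,"hand":1},{"ax":0,"ay":0,"az":0,"x":0,"y":0,"z":0,"hand":1}]' && python3 -m inch '[{"ax":0,"ay":0,"az":0,"x":0,"y":-3,"z":-3,"hand":1},{"ax":0,"ay":0,"az":0,"x":0,"y":-4,"z":-4,"hand":1},{"ax":0,"ay":0,"az":0,"x":0,"y":-6,"z":-6,"hand":1},{"ax":0,"ay":0,"az":0,"x":0,"y":-6,"z":-6,"hand":1},{"ax":0,"ay":0,"az":0,"x":0,"y":-6,"z":-6,"hand":1}]'
```

```text
time: 12.4
eef_pos: [0.5812, -0.2011, 0.0593]
tcp_rot: [0.924, 0.0, 0.0, -0.381]
contact_force: [0.4, 0.6, 2.2]
opening: 0.674
time: 12.65
eef_pos: [0.5812, -0.2011, 0.0593]
tcp_rot: [0.924, 0.0, 0.0, -0.381]
contact_force: [0.6, 1.0, 2.7]
opening: 0.669
time: 13.07
eef_pos: [0.5807, -0.201, 0.0951]
tcp_rot: [0.924, -0.0, 0.0, -0.382]
contact_force: [0.2, -0.5, -0.2]
opening: 0.668
```

```bash
python3 -m inch '[{"ax":0,"ay":0,"az":0,"x":0,"y":-8,"z":-8,"hand":1},{"ax":0,"ay":0,"az":0,"x":0,"y":-8,"z":-8,"hand":1},{"ax":0,"ay":0,"az":0,"x":0,"y":-8,"z":-8,"hand":1},{"ax":0,"ay":0,"az":0,"x":0,"y":-8,"z":-8,"hand":1},{"ax":0,"ay":0,"az":0,"x":0,"y":-8,"z":-8,"hand":1}]' && python3 -m inch '[{"ax":0,"ay":0,"az":0,"x":0,"y":-8,"z":-8,"hand":1},{"ax":0,"ay":0,"az":0,"x":0,"y":-8,"z":-8,"hand":1},{"ax":0,"ay":0,"az":0,"x":0,"y":-8,"z":-8,"hand":1},{"ax":0,"ay":0,"az":0,"x":0,"y":-8,"z":-8,"hand":1},{"ax":0,"ay":0,"az":0,"x":0,"y":0,"z":0,"hand":1}]' && python3 -m inch '[{"ax":0,"ay":0,"az":0,"x":0,"y":0,"z":0,"hand":1},{"ax":0,"ay":0,"az":0,"x":0,"y":0,"z":0,"hand":1},{"ax":0,"ay":0,"az":0,"x":0,"y":0,"z":0,"hand":1}]'
python3 - <<'E'
from h import *
rel([.43,-.03,.2],goal((0,-1,-1),(0,1,0)))
a=cam("wrist")["img"];b=cam("scene")["img"][180:300,260:420]
cv2.imwrite("pics/w8.png",np.hstack([cv2.resize(a,(400,300)),cv2.resize(b,(400,300),interpolation=cv2.INTER_CUBIC)])[:,:,::-1])
E
```

```text
time: 13.48
eef_pos: [0.5809, -0.2008, 0.1524]
tcp_rot: [0.924, 0.0, 0.0, -0.381]
contact_force: [0.6, -0.3, -1.4]
opening: 0.672
time: 13.9
eef_pos: [0.5823, -0.2011, 0.1998]
tcp_rot: [0.925, 0.001, 0.002, -0.381]
contact_force: [0.9, 0.7, -0.6]
opening: 0.675
time: 14.15
eef_pos: [0.5802, -0.2006, 0.1949]
tcp_rot: [0.924, -0.0, -0.001, -0.382]
contact_force: [0.4, -0.6, -2.4]
opening: 0.672
pos [ 0.5802 -0.2006  0.1949] q [-0.23  0.21  1.9  -0.92  1.05  0.26] F [ 0.4 -0.6 -2.4] open 0.672 t 14.15
tool axes y [-0.001 -0.708 -0.706] x [ 1.    -0.    -0.002]
turn rv(tool) [ 0.002  0.001 -0.001] shift mm now [-150.3 -124.2  117. ] shift after turn [-150.2 -124.2  117. ]
```

View pics/w8.png

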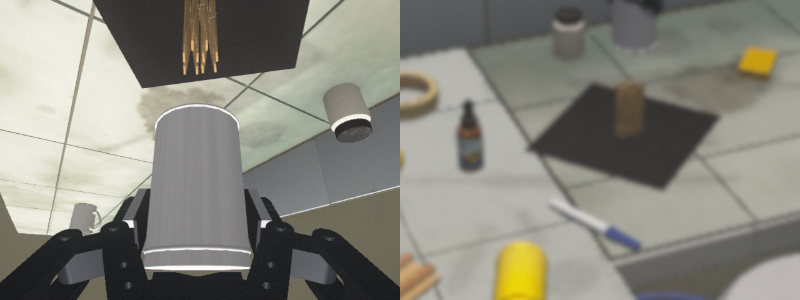

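The pegs are left standing in a bunch on the mat at (630,110), and the cup is raised clear above them. I'm carrying it to the bare bench near (0.60, 0.10), between the bottle and the rest.

```bash
python3 -m inch '[{"ax":0,"ay":0,"az":0,"x":2,"y":-12,"z":10,"hand":1},{"ax":0,"ay":0,"az":0,"x":2,"y":-20,"z":20,"hand":1},{"ax":0,"ay":0,"az":0,"x":2,"y":-20,"z":20,"hand":1},{"ax":0,"ay":0,"az":0,"x":2,"y":-20,"z":20,"hand":1},{"ax":0,"ay":0,"az":0,"x":2,"y":-20,"z":20,"hand":1}]' && python3 -m inch '[{"ax":0,"ay":0,"az":0,"x":2,"y":-20,"z":20,"hand":1},{"ax":0,"ay":0,"az":0,"x":2,"y":-20,"z":20,"hand":1},{"ax":0,"ay":0,"az":0,"x":2,"y":-20,"z":20,"hand":1},{"ax":0,"ay":0,"az":0,"x":2,"y":-20,"z":20,"hand":1},{"ax":0,"ay":0,"az":0,"x":2,"y":-20,"z":20,"hand":1}]' && python3 -m inch '[{"ax":0,"ay":0,"az":0,"x":0,"y":-18,"z":18,"hand":1},{"ax":0,"ay":0,"az":0,"x":0,"y":0,"z":0,"hand":1},{"ax":0,"ay":0,"az":0,"x":0,"y":0,"z":0,"hand":1}]'
python3 - <<'E'
from h import *
rel([.60,.10,.068],goal((0,-1,-1),(0,1,0)))
E
```

```text
time: 14.67
eef_pos: [0.5905, -0.0709, 0.1965]
tcp_rot: [0.924, -0.0, -0.0, -0.382]
contact_force: [-0.6, 0.3, -0.9]
opening: 0.671
time: 15.08
eef_pos: [0.6006, 0.0708, 0.1961]
tcp_rot: [0.924, -0.0, -0.001, -0.381]
contact_force: [0.1, 0.3, -0.9]
opening: 0.673
time: 15.33
eef_pos: [0.6008, 0.0961, 0.196]
tcp_rot: [0.924, 0.001, -0.001, -0.381]
contact_force: [-0.5, -1.0, -1.5]
opening: 0.668
pos [0.6008 0.0961 0.196 ] q [ 0.26  0.36  1.71 -0.77  1.39  0.53] F [-0.5 -1.  -1.5] open 0.668 t 15.33
tool axes y [ 0.001 -0.709 -0.705] x [ 1.     0.002 -0.001]
turn rv(tool) [0.003 0.002 0.001] shift mm now [-0.6 87.4 93.5] shift after turn [-0.8 87.7 93.3]
```

```bash
python3 -m inch '[{"ax":0,"ay":0,"az":0,"x":0,"y":18,"z":19,"hand":1},{"ax":0,"ay":0,"az":0,"x":0,"y":18,"z":19,"hand":1},{"ax":0,"ay":0,"az":0,"x":0,"y":18,"z":19,"hand":1},{"ax":0,"ay":0,"az":0,"x":0,"y":18,"z":19,"hand":1},{"ax":0,"ay":0,"az":0,"x":0,"y":12,"z":12,"hand":1}]' && python3 -m inch '[{"ax":0,"ay":0,"az":0,"x":0,"y":3,"z":4,"hand":1},{"ax":0,"ay":0,"az":0,"x":0,"y":4,"z":4,"hand":1},{"ax":0,"ay":0,"az":0,"x":0,"y":2,"z":2,"hand":1},{"ax":0,"ay":0,"az":0,"x":0,"y":0,"z":0,"hand":1},{"ax":0,"ay":0,"az":0,"x":0,"y":0,"z":0,"hand":1}]' && python3 -m inch '[{"ax":0,"ay":0,"az":0,"x":0,"y":1,"z":1,"hand":1},{"ax":0,"ay":0,"az":0,"x":0,"y":0,"z":0,"hand":1},{"ax":0,"ay":0,"az":0,"x":0,"y":0,"z":0,"hand":1}]'
```

```text
time: 15.75
eef_pos: [0.5993, 0.0957, 0.0718]
tcp_rot: [0.924, -0.001, -0.002, -0.381]
contact_force: [-1.1, -0.3, -1.5]
opening: 0.673
time: 16.17
eef_pos: [0.6017, 0.098, 0.063]
tcp_rot: [0.924, 0.0, 0.001, -0.382]
contact_force: [0.2, -0.3, -1.6]
opening: 0.668
time: 16.42
eef_pos: [0.6011, 0.0982, 0.0609]
tcp_rot: [0.924, 0.0, 0.0, -0.382]
contact_force: [-0.3, -1.1, -1.0]
opening: 0.672
```

```bash
python3 -m inch '[{"ax":0,"ay":0,"az":0,"x":0,"y":2,"z":2,"hand":1},{"ax":0,"ay":0,"az":0,"x":0,"y":0,"z":0,"hand":1},{"ax":0,"ay":0,"az":0,"x":0,"y":0,"z":0,"hand":1}]' && python3 -m inch '[{"ax":0,"ay":0,"az":0,"x":0,"y":1,"z":1,"hand":1},{"ax":0,"ay":0,"az":0,"x":0,"y":0,"z":0,"hand":1},{"ax":0,"ay":0,"az":0,"x":0,"y":0,"z":0,"hand":1}]'
```

```text
time: 16.67
eef_pos: [0.6006, 0.098, 0.0572]
tcp_rot: [0.924, -0.0, -0.0, -0.381]
contact_force: [0.5, 0.7, -1.0]
opening: 0.669
time: 16.92
eef_pos: [0.601, 0.098, 0.0563]
tcp_rot: [0.924, 0.0, 0.0, -0.381]
contact_force: [-0.1, 0.8, 1.0]
opening: 0.673
```

```bash
python3 -m inch '[{"ax":0,"ay":0,"az":0,"x":0,"y":0.3,"z":0.3,"hand":1},{"ax":0,"ay":0,"az":0,"x":0,"y":0,"z":0,"hand":-1},{"ax":0,"ay":0,"az":0,"x":0,"y":0,"z":0,"hand":-1},{"ax":0,"ay":0,"az":0,"x":0,"y":0,"z":0,"hand":-1},{"ax":0,"ay":0,"az":0,"x":0,"y":0,"z":0,"hand":-1}]' && python3 -m inch '[{"ax":0,"ay":0,"az":0,"x":0,"y":0,"z":0,"hand":-1},{"ax":0,"ay":0,"az":0,"x":0,"y":-8,"z":0,"hand":-1},{"ax":0,"ay":0,"az":0,"x":0,"y":-15,"z":0,"hand":-1},{"ax":0,"ay":0,"az":0,"x":0,"y":-25,"z":0,"hand":-1},{"ax":0,"ay":0,"az":0,"x":0,"y":-30,"z":0,"hand":-1}]' && python3 -m inch '[{"ax":0,"ay":0,"az":0,"x":0,"y":-30,"z":0,"hand":-1},{"ax":0,"ay":0,"az":0,"x":0,"y":-30,"z":0,"hand":-1},{"ax":0,"ay":0,"az":0,"x":0,"y":-20,"z":0,"hand":-1},{"ax":0,"ay":0,"az":0,"x":0,"y":0,"z":0,"hand":-1},{"ax":0,"ay":0,"az":0,"x":0,"y":0,"z":0,"hand":-1}]'
python3 - <<'E'
from h import *
rel([.6,.098,.057],goal((0,-1,-1),(0,1,0)))
a=cam("wrist")["img"];b=cam("scene")["img"][180:315,240:420]
cv2.imwrite("pics/w9.png",np.hstack([cv2.resize(a,(400,300)),cv2.resize(b,(400,300),interpolation=cv2.INTER_CUBIC)])[:,:,::-1])
E
```

```text
time: 17.33
eef_pos: [0.6008, 0.098, 0.0555]
tcp_rot: [0.924, 0.0, -0.0, -0.382]
contact_force: [0.0, 0.2, -0.4]
opening: 0.996
time: 17.75
eef_pos: [0.6, 0.1538, 0.1108]
tcp_rot: [0.924, -0.001, -0.001, -0.381]
contact_force: [1.4, 0.7, -0.5]
opening: 0.995
time: 18.17
eef_pos: [0.6013, 0.2116, 0.1688]
tcp_rot: [0.924, 0.002, 0.001, -0.382]
contact_force: [0.8, -0.6, -0.1]
opening: 0.998
pos [0.6013 0.2116 0.1688] q [ 0.42  0.5   1.57 -0.71  1.48  0.64] F [ 0.8 -0.6 -0.1] open 0.998 t 18.17
tool axes y [ 0.004 -0.708 -0.706] x [1.    0.002 0.003]
turn rv(tool) [ 0.001 -0.001  0.004] shift mm now [ -1.9 159.3  -1.1] shift after turn [ -1.3 159.3  -1.3]
```

View pics/w9.png

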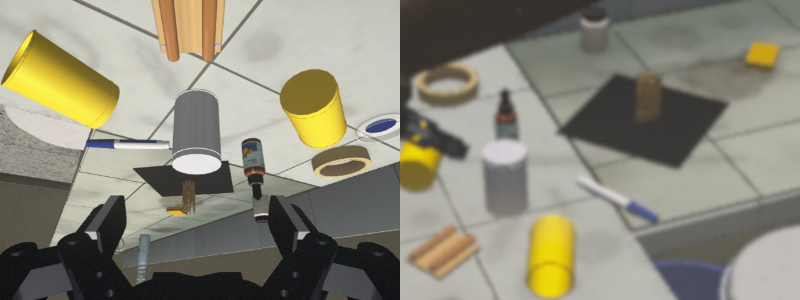

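The cup stands mouth down on bare bench at (505,180). The pegs are upright on the mat at (648,95), and the bottle and marker are undisturbed. The robot is clear and touching nothing, so I hand in.

```bash
python3 -c "
from plant import *
print(sign_off())"
```

```text
the job is handed in; nothing more can be done
None
```

The job is done and handed in at about 18 s of the 70 s allowed; hand-in gives no verdict.

- **Turning over:** I gripped the cup at 45° and carried it level to the mat. I then pivoted it about its lower rim edge close to the mat and let it go there for about 0.7 s. The cup was then about 3 mm from the mat's measured centre, going by the tool position.
- **Slip on the way:** the pegs had slid about 10 mm past the mouth at 30° of dip and about 25 mm at 64°. They stayed within the mouth, and the mat pushed them back in as the cup came upright.
- **Lifting off:** the cup rose straight up, with the rim reaching about 0.137 m, and left the pegs standing in a bunch near the middle of the mat. I could not count all five separately in the pictures, but no peg was seen anywhere else.
- **Final state:** the empty cup stands mouth down on bare bench at about (0.60, 0.10), roughly 0.3 m from the mat's centre. The last picture shows the bottle and marker looking undisturbed. The gripper is open, about 0.16 m away, and touching nothing. I did not look at the stopwatch or indicator box closely, but nothing came near them.

No check failed. The first grip pushed back with about 20 N, well under the limits, and that was gone once the cup was lifted.

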